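# Four clicks up on the drying plate

### The job

The freshly painted foam part on the drying plate needs more heat: put a fingertip in the cut-out of the big dial and push the dial clockwise (seen from above) exactly four clicks on from where it stands, without forcing it, then press the start button beside it fully down with a fingertip and let it come up again. Touch only the dial and the button: do not pick up or push about the jars, the sanding block or the foam part.

Things in the scene. Friction and masses are not known exactly. Their poses are not given: they have to be found in the camera images.
- dryer: White drying plate fixed to the bench, a box 180 (x) x 360 (y) x 60 mm high. Origin at the centre of its underside; x, y along its sides, z up. On its deck: aluminium warming plate at the +y end, dial (axis at x 0, y -45 mm) and start button at the -y end (x 0, y -142 mm). 20 grey ticks, one per click, ring the dial.
- dial (a joint): Angle of the dial in rad, growing clockwise seen from above. Click stops at every multiple of 0.314 (18 degrees); starts in stop 0, 1, 2 or 3, turns from -4 to +13 stops. A sprung pawl resists to half-way between stops (at most about 6 N at a fingertip 42 mm from the axis), then snaps the dial into the next stop, up to 9 degrees ahead of the finger; let go, it rests in the nearest stop.
- dial_axis (a point): Point on the vertical axis of the dial at its top face, 84.5 mm above the bench. A round black dial of 110 mm diameter with one wedge-shaped cut-out for a fingertip, open to the rim and the top: inner end a hub of 14 mm radius, walls running along the radial lines 52.5 degrees either side of its middle line but 7 mm inward of them (gap 57 mm wide at 42 mm from the axis).
- dial_cutout (a point): Point on the floor of the dial's cut-out (grey, 4.5 mm above the deck, 64.5 mm above the bench), on its middle line, 45 mm from the dial's axis; turns with the dial. The black walls rise 20 mm above this floor. To turn the dial clockwise push the wall on the clockwise side of this point.
- start (a joint): Travel of the start button in m: 0 up, 0.006 fully down (takes 5 N); springs back when let go. It counts as pressed beyond 0.0045.
- start_top (a point): Centre of the top of the start button, a black round cap of 28 mm diameter in a grey housing on the deck of the drying plate, 97 mm from the dial's axis; pressed straight down.
- jar_a_mid (a point): Centre (half-way up) of a loose closed paint jar, 55 mm diameter, 72 mm tall, standing on the bench beyond the button end of the drying plate. Leave it alone.
- jar_b_mid (a point): Centre (half-way up) of a second such jar. Leave it alone.
- sponge_mid (a point): Centre of a loose grey sanding block 50 x 60 x 24 mm on the bench beyond the other end of the drying plate. Leave it alone.
- foam_mid (a point): Middle of a loose white foam model part 60 x 85 x 25 mm drying on the warming plate (12 mm above the plate). Leave it alone.

How it is judged:
By the outcome, as a careful person would: the job done as asked, in the order asked, and still so for the second after the job is handed in, with the robot touching nothing.
It also fails if it takes over 45 s, if anything falls off the work surface, if the arm or the gripper's body presses on something with over 40 N, if the wrist force passes 120 N, or if a joint passes its speed limit or range.

### The arm

A 6-joint arm with a two-finger parallel gripper is mounted at the origin on the work surface. World frame = base frame: x ahead of the robot, y to its left, z up, the work surface at z = 0. Lengths are in mm, angles in rad, forces in N, time in s.
With the tool pointing down it reaches from about 300 to 750 mm from the base axis. Payload 8.5 kg.
Tool frame: the origin (TCP) lies midway between the tips of the shut fingers; the grasp point (between the pads) lies 19 mm behind it; z points along the fingers, y is the line along which they close (so a half turn about z gives the same grasp; the last joint's range is limited). The gripper opens to 85 mm and grips with 20 to 120 N. Pads are 22 mm wide; open, the fingers measure 114 mm over their backs; the gripper's body (76 mm by 85 mm) begins 54 mm behind the grasp point. The pads swing forward as they close: fully open they stand 13 mm farther back than shut.
Start: joints at [-1.337, 0.381, 1.297, -0, 1.464, -0.215], TCP at [238.628, -495.517, 231.322] pointing down, gripper open.
Joint ranges: [-3.11, 3.11], [-0.89, 2.33], [0.22, 2.48], [-1.42, 4.56], [0.17, 2.85], [-2.88, 2.88]. Speed limits (rad/s): [2.39, 2.39, 3.14, 3.14, 3.14, 3.14].

### API

Orientations are given as a unit quaternion [w, x, y, z].
In Python, from plant import read_state, read_camera, camera_model, job_done gives the robot as it stands.
- The arm moves only by the shell command python3 -m inch 'ROWS' [FORCE]. ROWS is JSON, a list that holds one entry, the list of rows, each a list of 5 numbers: the finger opening in cm, from 0 to 8.54, then the shift along the tool's x, y, z in cm, then the turn about the tool's z in rad. A call has 1 to 20 rows; each row shifts and turns the commanded pose from where the row before left it, along the tool's axes as they then stand; what a row does not reach is not made up. A row lasts 1/12 s, in which the tool goes at most 41.7 mm and 7.16 degrees, less where a joint would pass 70% of its speed; a pose out of reach is approached as far as the arm can. A call with a gripper value outside its range is refused whole. The fingers move at their own pace and stop on an object; FORCE is the grip in N (left out, the last holds). Time passes only in rows, so rows that do not move let the fingers close. It gives the time, the measured TCP pose, the force, the opening and the grip force at its end, in the units of the state.
- read_state(): the state, without advancing time (a new reading comes with each control period).
- read_camera(name): name is "scene" or "top" or "wrist"; returns (picture, depth): 420x560x3 uint8, red, green, blue; 420x560 float32, mm along the optical axis (not along the pixel's ray), 0 where there is no reading.
- camera_model(name): a dict with "intrinsics" (3x3 intrinsics, pixels), "R" (3x3) and "t" (3): a world point X has camera coordinates R X + t. Camera axes: x right, y down, z forward; pixel columns grow to the right and rows downward; lengths in mm; the calibration is good to about 2 mm. A picture is of the moment at which its call begins: read the wrist's pose just before it. camera_model takes no time and is no camera call; for the wrist camera it gives the pose at the moment of the call.
- job_done(): hands the job in; it is judged then, once.
The state is a dict: "time": time; "joint_positions": joint angles; "qvel": joint speeds; "effort": joint torques, N m; "eef_pos": TCP position; "ee_rot": TCP orientation; "contact_force": force on the tool from outside, world axes, zero at the start; "moment": the same for the moment, N m; "opening": finger opening in mm; "grip_force": force on a finger pad.
Only numpy, scipy, OpenCV 4.12 (cv2) and the standard library are available. Lean on these libraries where they do the work, as an engineer would, in place of code of your own. Each camera call takes 0.05 s, during which the arm holds its last target. There are 200 camera calls.

## Working session

There is one attempt and no reset: what is moved stays moved. The work goes in short steps, Python scripts to look and compute and a shell command to move; the robot and the scene stay as the last step left them, time stands still between calls to the robot, and variables do not carry over. Pictures are saved under pics/ and viewed, at most 10 in all, crops included, and the job is handed in when it is done.

```bash
mkdir -p pics; ls; python3 - <<'E'
from plant import *
import cv2,numpy as np
s=read_state();print({k:np.round(v,3).tolist() for k,v in s.items()})
for n in("top","scene"):
    p,d=read_camera(n);cv2.imwrite(f"pics/{n}0.png",p[:,:,::-1]);np.savez(f"{n}0.npz",p=p,d=d)
    print(n,{k:np.round(v,3).tolist() for k,v in camera_model(n).items()})
E
```

```text
pics
{'time': 0.0, 'joint_positions': [-1.337, 0.381, 1.298, 0.0, 1.464, -0.215], 'qvel': [0.002, 0.001, -0.001, -0.0, -0.001, 0.001], 'effort': [-0.002, -44.847, -23.127, -0.0, 0.005, -0.0], 'eef_pos': [238.58, -495.239, 230.711], 'ee_rot': [-0.001, 0.975, 0.223, 0.0], 'contact_force': [-0.341, -0.345, 0.217], 'moment': [0.007, -0.036, 0.016], 'grip_force': 0.0, 'opening': 85.557}
top {'intrinsics': [[422.246, 0.0, 283.048], [0.0, 422.246, 202.536], [0.0, 0.0, 1.0]], 'R': [[0.024, -1.0, -0.011], [-0.986, -0.022, -0.163], [0.162, 0.015, -0.987]], 't': [37.99, 609.181, 811.366]}
scene {'intrinsics': [[379.831, 0.0, 279.678], [0.0, 379.831, 212.813], [0.0, 0.0, 1.0]], 'R': [[-0.357, 0.934, -0.006], [0.619, 0.232, -0.75], [-0.699, -0.272, -0.661]], 't': [196.061, -331.214, 1274.388]}
```

View pics/top0.png

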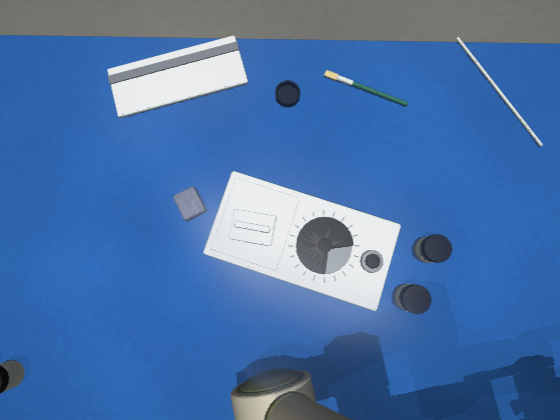

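View pics/scene0.png

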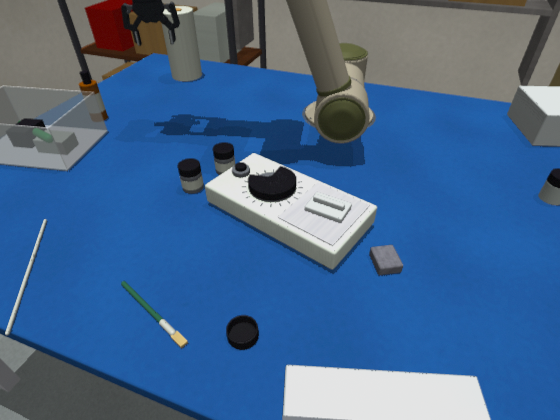

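The top view shows the dryer with corners near (234,172), (400,225), (377,310) and (205,253). The dial is at (324,246), with its cut-out opening to the lower right at about (340,260). The button is at (372,261) and the jars are at (434,248) and (413,298). Next I'll measure these.

```bash
cat >h.py <<'E'
import numpy as np,cv2
from plant import *
def ray(m,uv,z):
    uv=np.atleast_2d(uv).astype(float);K,R,t=[np.array(m[k]) for k in("intrinsics","R","t")]
    d=np.c_[uv,np.ones(len(uv))]@np.linalg.inv(K).T@R; c=-R.T@t
    return c+d*((z-c[2])/d[:,2])[:,None]
def big(mask):
    cs,_=cv2.findContours(mask.astype(np.uint8),cv2.RETR_EXTERNAL,cv2.CHAIN_APPROX_NONE)
    return max(cs,key=cv2.contourArea)[:,0]
E
python3 - <<'E'
from h import *
m=camera_model("top");f=np.load("top0.npz");p=f["p"].astype(int);d=f["d"]
K,R,t=[np.array(m[k]) for k in("intrinsics","R","t")]
v,u=np.mgrid[:420,:560];roi=(u>195)&(u<405)&(v>165)&(v<315)
bl=(p[...,2]-p[...,0]>60)
c=big(roi&~bl&(p.min(2)>0)); q=cv2.convexHull(c).astype(np.float32)
w=roi&(p.min(2)>150); q=big(w)
W=ray(m,q,60);r=cv2.minAreaRect(W[:,:2].astype(np.float32));print("deck",r)
# points from depth
P=np.stack([(u-K[0,2])/K[0,0]*d,(v-K[1,2])/K[1,1]*d,d],-1)
X=(P-t)@R
print("deck z",np.median(X[...,2][w]))
for nm,(a,b) in dict(dial=(318,240),floor=(338,264),btn=(372,261)).items():print(nm,X[b,a].round(1),p[b,a])
top=roi&(X[...,2]>79)&(X[...,2]<92)&(u<362)&(u>290)
c=X[top];e=cv2.minEnclosingCircle(c[:,:2].astype(np.float32));print("dial depth circ",e,np.median(c[:,2]))
dk=roi&(p.max(2)<75)&(u<358)&(u>290); W=ray(m,big(dk),84.5);print("dial dark circ",cv2.minEnclosingCircle(W[:,:2].astype(np.float32)))
fl=roi&(p.min(2)>75)&(p.max(2)<185)&(u>322)&(u<356)&(v>240)&(v<278)
g=big(fl);W=ray(m,g,64.5);print("floor cent",W.mean(0),cv2.moments(W[:,:2].astype(np.float32)[:,None])['m00'])
b=roi&(p.max(2)<75)&(u>358)&(u<388)
W=ray(m,big(b),75);print("btn",cv2.minEnclosingCircle(W[:,:2].astype(np.float32)),X[b][:,2].mean())
cv2.imwrite("pics/crop.png",cv2.resize(f["p"][200:300,280:400,::-1],None,fx=6,fy=6,interpolation=cv2.INTER_CUBIC))
E
```

```text
deck ((534.9557495117188, 12.894195556640625), (357.9844055175781, 177.55113220214844), 73.22889709472656)
deck z 61.84747766079678
dial [530.8 -17.6  84.7] [102 104 109]
floor [486.3 -58.5  65.3] [168 175 182]
btn [ 493.2 -121.4   82.9] [80 82 90]
dial depth circ ((522.2427978515625, -31.082420349121094), 55.2001953125) 85.0872523826912
dial dark circ ((518.1441650390625, -51.356727600097656), 2.8785111904144287)
floor cent [504.54194897 -52.59727976  64.5       ] 2797.4509620644385
btn ((491.2313537597656, -111.32725524902344), 9.999999747378752e-05) 78.76370798700688
```

View pics/crop.png

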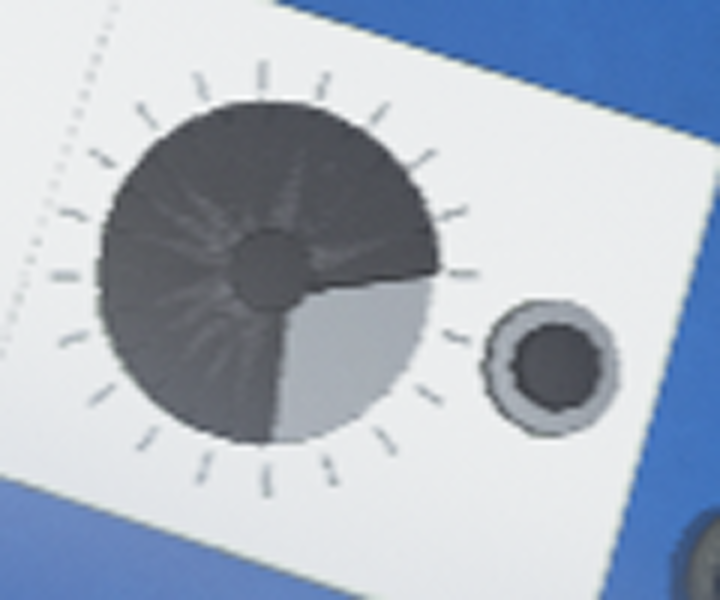

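The crop shows the cut-out bounded by a lower-left (clockwise) wall, running roughly from (290,315) to (272,440), and an upper-right wall running to (437,270). The ring of 20 ticks is visible around the dial, with the button at (555,367). Next I'll fit the wall angles.

```bash
cat >>h.py <<'E'
C=np.array([522.1,-30.6])
def cutang(f):
    "mid-line angle of cut-out (deg, world): dark/light sectors at top-face height, annulus"
    m=camera_model("top");out=[]
    K,R,t=[np.array(m[k]) for k in("intrinsics","R","t")]
    g=cv2.cvtColor(f["p"],cv2.COLOR_RGB2GRAY)
    for r in(30,36,42,48):
        a=np.radians(np.arange(0,360,.5));Q=np.c_[C[0]+r*np.cos(a),C[1]+r*np.sin(a),0*a+84.5]@R.T+t
        q=Q@K.T;q=(q[:,:2]/q[:,2:]).astype(np.float32)
        s=cv2.remap(g,q[:,0],q[:,1],cv2.INTER_LINEAR).ravel()
        L=s>135
        i=np.where(L&~np.roll(L,1))[0]/2;j=np.where(L&~np.roll(L,-1))[0]/2
        h=np.degrees(np.arcsin(7/r)); out.append((r,i,j,"mid from cw edge",i-h+52.5,"from ccw",j+h-52.5))
    return out
E
python3 - <<'E'
from h import *
f=np.load("top0.npz")
for o in cutang(f):print(*o)
m=camera_model("top");p=f["p"].astype(int);v,u=np.mgrid[:420,:560]
b=(p.max(2)<100)&(u>360)&(u<386)&(v>248)&(v<275)
print("btn px",np.c_[u[b],v[b]].mean(0),b.sum())
for z in(75,80,84):print(z,ray(m,np.c_[u[b],v[b]],z).mean(0))
s=read_state();from scipy.spatial.transform import Rotation as Ro
w=np.array(s["ee_rot"]);print(Ro.from_quat(w[[1,2,3,0]]).as_matrix().round(3))
K,R,t=[np.array(m[k]) for k in("intrinsics","R","t")];d=f["d"]
X=(np.stack([(u-K[0,2])/K[0,0]*d,(v-K[1,2])/K[1,1]*d,d],-1)-t)@R
print(X[b].mean(0),np.median(X[b],0),"foam/jar z",X[225,252],X[248,436],X[297,415])
E
```

```text
30 [187.5] [260.5] mid from cw edge [226.50660118] from ccw [221.49339882]
36 [184.5] [265.] mid from cw edge [225.78772858] from ccw [223.71227142]
42 [183.5] [266.] mid from cw edge [226.40593177] from ccw [223.09406823]
48 [182.5] [268.] mid from cw edge [226.61446135] from ccw [223.88553865]
btn px [372.16766467 260.65269461] 167
75 [ 494.10174873 -123.23323646   75.        ]
80 [ 493.94535867 -122.24948535   80.        ]
84 [ 493.82024662 -121.46248446   84.        ]
[[ 0.901  0.434 -0.   ]
 [ 0.434 -0.901  0.001]
 [ 0.    -0.001 -1.   ]]
[ 493.53491255 -120.01209346   91.55965479] [ 493.30553691 -121.55786525   82.38753897] foam/jar z [556.52231044 110.37366362  88.39230197] [ 521.35740836 -247.05264868   74.4794567 ] [ 427.31606222 -204.45654077   72.92762695]
```

```bash
R="2.03,-1.45"; python3 -m inch '[[[0,2.03,-1.45,0,0],[0,2.03,-1.45,0,0],[0,2.03,-1.45,0,0],[0,2.03,-1.45,0,0],[0,2.03,-1.45,0,0],[0,2.03,-1.45,0,0],[0,2.03,-1.45,0,0],[0,2.03,-1.45,0,0],[0,2.03,-1.45,0,0],[0,2.03,-1.45,0,0],[0,2.03,-1.45,0,0],[0,2.03,-1.45,0,0],[0,2.03,-1.45,0,0],[0,2.03,-1.45,0,0],[0,2.03,-1.45,0,0],[0,2.03,-1.45,0,0],[0,2.03,-1.45,0,0],[0,2.03,-1.45,0,0],[0,2.03,-1.45,0,0],[0,2.03,-1.45,0,0]]]' 40
python3 -m inch '[[[0,0,0,1,-0.1],[0,0,0,1,-0.1],[0,0,0,1,-0.1],[0,0,0,1,-0.1],[0,0,0,1,-0.1],[0,0,0,1,-0.1],[0,0,0,1,-0.1],[0,0,0,1,-0.1],[0,0,0,1,-0.1],[0,0,0,1,-0.1],[0,0,0,0,0],[0,0,0,0,0],[0,0,0,0,0]]]'
cat >>h.py <<'E'
def where(A=173.):
    s=read_state();q=np.array(s["ee_rot"])
    from scipy.spatial.transform import Rotation as Ro
    M=Ro.from_quat(q[[1,2,3,0]]).as_matrix();e=np.array(s["eef_pos"])
    yaw=np.degrees(np.arctan2(M[1,0],M[0,0]));a=np.append(C,e[2])-e
    print("t",s["time"],"tcp",e.round(1),"yaw",yaw.round(2),"axis in tool",(M.T@a).round(1),"F",np.round(s["contact_force"],1),"F tool",(M.T@np.array(s["contact_force"])).round(1),"Mz",np.round(s["moment"],2),"op",s["opening"])
    return M,e
E
python3 - <<'E'
from h import *
where();p,d=read_camera("wrist");cv2.imwrite("pics/w1.png",p[:,:,::-1])
E
```

```text
time: 1.77
eef_pos: [478.9, -56.8, 231.1]
ee_rot: [-0.0, 0.975, 0.223, -0.0]
contact_force: [0.6, -0.4, -0.7]
opening: -0.1
grip_force: 0.0
time: 2.85
eef_pos: [478.8, -58.2, 131.8]
ee_rot: [0.0, 0.75, 0.662, 0.0]
contact_force: [0.9, -0.1, 0.5]
opening: -0.4
grip_force: 0.0
t 2.85 tcp [478.8 -58.2 131.8] yaw 82.85 axis in tool [32.7 39.5  0. ] F [ 0.9 -0.1  0.5] F tool [-0.   0.9 -0.5] Mz [-0.01  0.03  0.01] op -0.40439723425509205
```

View pics/w1.png

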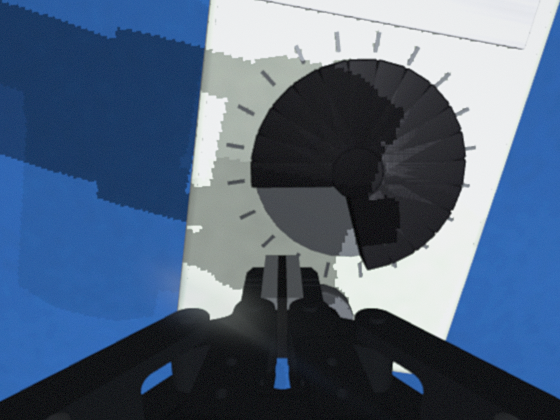

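The wrist view shows the shut fingers at (283,260). The cut-out spans (251–350, 187–255), and its clockwise wall, the edge along row 187, lies square to the push direction. Now I'll descend.

```bash
python3 -m inch '[[[0,0,0,1,0],[0,0,0,1,0],[0,0,0,1,0],[0,0,0,0.8,0],[0,0,0,0.6,0],[0,0,0,0.6,0],[0,0,0,0.6,0],[0,0,0,0.6,0],[0,0,0,0,0],[0,0,0,0,0]]]'
python3 -c "from h import *;where()"
python3 -m inch '[[[0,0.2,0,0,0],[0,0.2,0,0,0],[0,0.2,0,0,0],[0,0.2,0,0,0],[0,0,0,0,0],[0,0,0,0,0]]]'
python3 -c "
from h import *;where();p,d=read_camera('top');cv2.imwrite('pics/t2.png',cv2.resize(p[180:310,260:420,::-1],None,fx=4,fy=4))"
```

```text
time: 3.73
eef_pos: [478.6, -58.1, 69.2]
ee_rot: [-0.0, 0.749, 0.663, -0.0]
contact_force: [-0.4, -0.4, -0.3]
opening: 0.1
grip_force: 0.0
t 3.7333 tcp [478.6 -58.1  69.2] yaw 83.0 axis in tool [32.6 39.9 -0. ] F [-0.4 -0.4 -0.3] F tool [-0.4 -0.4  0.3] Mz [-0.02  0.08 -0.03] op 0.09484572082841805
time: 4.23
eef_pos: [479.6, -50.0, 69.4]
ee_rot: [0.0, 0.749, 0.663, 0.0]
contact_force: [0.1, 0.2, 1.0]
opening: -0.2
grip_force: 0.0
t 4.2333 tcp [479.6 -50.   69.4] yaw 83.03 axis in tool [24.4 39.8  0. ] F [0.1 0.2 1. ] F tool [ 0.2  0.1 -1. ] Mz [ 0.01 -0.   -0.03] op -0.23160408368069887
```

View pics/t2.png

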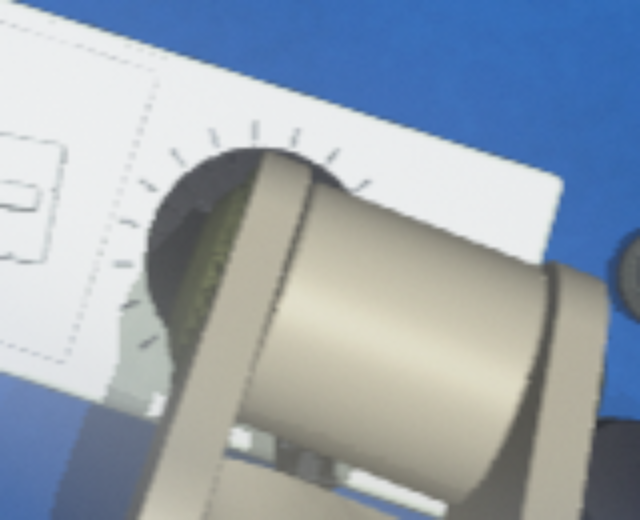

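The arm hides the dial from the top camera, so I'll feel for the wall by force instead.

```bash
for i in 1; do :; done
python3 -m inch '[[[0,0.15,0,0,0],[0,0.15,0,0,0],[0,0.1,0,0,0],[0,0,0,0,0],[0,0,0,0,0]]]'; python3 -c "from h import *;where()"
python3 -m inch '[[[0,0.1,0,0,0],[0,0.1,0,0,0],[0,0,0,0,0],[0,0,0,0,0]]]'; python3 -c "from h import *;where()"
python3 -m inch '[[[0,0.1,0,0,0],[0,0,0,0,0],[0,0,0,0,0]]]'; python3 -c "from h import *;where()"
```

```text
time: 4.7
eef_pos: [480.1, -46.1, 69.3]
ee_rot: [-0.0, 0.749, 0.663, -0.0]
contact_force: [-0.1, -0.0, -0.4]
opening: -0.0
grip_force: 0.0
t 4.7 tcp [480.1 -46.1  69.3] yaw 83.02 axis in tool [20.5 39.8 -0. ] F [-0.1 -0.  -0.4] F tool [-0.  -0.1  0.4] Mz [ 0.04  0.07 -0.  ] op -0.002199426223235556
time: 5.03
eef_pos: [480.3, -44.1, 69.3]
ee_rot: [-0.0, 0.749, 0.663, -0.0]
contact_force: [0.8, -0.0, 0.1]
opening: 0.2
grip_force: 0.0
t 5.0333 tcp [480.3 -44.1  69.3] yaw 83.02 axis in tool [18.5 39.9 -0. ] F [ 0.8 -0.   0.1] F tool [ 0.1  0.8 -0.1] Mz [ 0.   -0.01 -0.03] op 0.24560036908254063
time: 5.28
eef_pos: [480.4, -43.2, 69.3]
ee_rot: [0.0, 0.749, 0.663, -0.0]
contact_force: [0.4, -0.7, -0.2]
opening: 0.1
grip_force: 0.2
t 5.2833 tcp [480.4 -43.2  69.3] yaw 83.01 axis in tool [17.6 39.8  0. ] F [ 0.4 -0.7 -0.2] F tool [-0.7  0.5  0.2] Mz [-0.03  0.03  0.03] op 0.11791872943036245
```

```bash

python3 -m inch '[[[0,0.1,0,0,0],[0,0,0,0,0],[0,0,0,0,0]]]' >/dev/null; python3 -c "from h import *;where()"
python3 -m inch '[[[0,0.1,0,0,0],[0,0,0,0,0],[0,0,0,0,0]]]'>/dev/null; python3 -c "from h import *;where()"
python3 -m inch '[[[0,0.1,0,0,0],[0,0,0,0,0],[0,0,0,0,0]]]'>/dev/null; python3 -c "from h import *;where();p,d=read_camera('wrist');cv2.imwrite('pics/w3.png',p[:,:,::-1])"
```

```text
t 5.5333 tcp [480.5 -42.7  69.3] yaw 83.02 axis in tool [17.1 39.9 -0. ] F [-1.9 -5.3  0.1] F tool [-5.5 -1.2 -0.1] Mz [-0.84  0.24  0.02] op 0.383632158028987
t 5.7833 tcp [480.5 -42.1  69.4] yaw 83.02 axis in tool [16.5 39.9 -0. ] F [-2.  -6.6  0.2] F tool [-6.8 -1.1 -0.2] Mz [-1.31  0.48  0.01] op -0.15427230978670936
t 6.0333 tcp [480.4 -41.   69.3] yaw 83.02 axis in tool [15.4 40.1 -0.1] F [-2.8 -7.4  0.8] F tool [-7.7 -1.8 -0.8] Mz [-1.14  0.48  0.02] op 0.019482633468938547
```

View pics/w3.png

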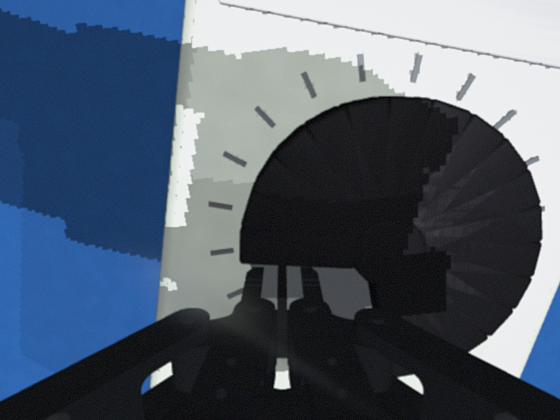

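The wrist view shows the fingertips flat against the clockwise wall at about (283,265). Contact was at tool-x offset 17.4 mm, and the dial has turned about 3° so far. Next I'll arc about the axis.

```bash
python3 -m inch '[[[0,0,0,0,0.05],[0,0.198,-0.082,0,0.05],[0,0.198,-0.082,0,0.05],[0,0.198,-0.082,0,0.05],[0,0.198,-0.082,0,0.05],[0,0.198,-0.082,0,0.05],[0,0.198,-0.082,0,0.05],[0,0,0,0,0],[0,0,0,0,0]]]'; python3 -c "from h import *;where()"
```

```text
time: 6.83
eef_pos: [479.4, -27.8, 69.3]
ee_rot: [0.0, 0.853, 0.522, -0.0]
contact_force: [-2.0, -4.4, 0.9]
opening: -0.0
grip_force: 2.5
t 6.8333 tcp [479.4 -27.8  69.3] yaw 62.95 axis in tool [17.  39.3 -0. ] F [-2.  -4.4  0.9] F tool [-4.8  0.2 -0.9] Mz [-0.76  0.32  0.  ] op -0.03038754213432109
```

```bash
python3 -m inch '[[[0,0.198,-0.082,0,0.05],[0,0.198,-0.082,0,0.05],[0,0.198,-0.082,0,0.05],[0,0.198,-0.082,0,0.05],[0,0.198,-0.082,0,0.05],[0,0.198,-0.082,0,0.05],[0,0.198,-0.082,0,0.05],[0,0.198,-0.082,0,0.05],[0,0,0,0,0],[0,0,0,0,0]]]'; python3 -c "from h import *;where()"
python3 -m inch '[[[0,0.198,-0.082,0,0.05],[0,0.198,-0.082,0,0.05],[0,0.198,-0.082,0,0.05],[0,0.198,-0.082,0,0.05],[0,0,0,0,0],[0,0,0,0,0]]]'; python3 -c "from h import *;where()"
```

```text
time: 7.67
eef_pos: [483.8, -10.8, 69.3]
ee_rot: [-0.0, 0.939, 0.343, 0.0]
contact_force: [-1.2, -0.2, -0.1]
opening: 0.1
grip_force: 0.2
t 7.6667 tcp [483.8 -10.8  69.3] yaw 40.13 axis in tool [16.5 39.8 -0. ] F [-1.2 -0.2 -0.1] F tool [-1.  -0.6  0.1] Mz [-0.09  0.07 -0.05] op 0.14168154230549007
time: 8.17
eef_pos: [487.7, -4.1, 69.3]
ee_rot: [0.0, 0.969, 0.248, -0.001]
contact_force: [-3.7, -5.6, 2.9]
opening: 0.2
grip_force: 2.9
t 8.1667 tcp [487.7  -4.1  69.3] yaw 28.68 axis in tool [17.5 39.8 -0. ] F [-3.7 -5.6  2.9] F tool [-5.9  3.1 -2.9] Mz [-0.75  0.62 -0.12] op 0.17672466508895324
```

```bash
python3 -m inch '[[[0,0.198,-0.082,0,0.05],[0,0.198,-0.082,0,0.05],[0,0.198,-0.082,0,0.05],[0,0.198,-0.082,0,0.05],[0,0,0,0,0],[0,0,0,0,0]]]'; python3 -c "from h import *;where();p,d=read_camera('wrist');cv2.imwrite('pics/w4.png',p[:,:,::-1])"
```

```text
time: 8.67
eef_pos: [494.2, 2.7, 69.3]
ee_rot: [-0.0, 0.989, 0.15, 0.0]
contact_force: [0.2, 0.3, -0.4]
opening: 0.0
grip_force: 0.0
t 8.6667 tcp [494.2   2.7  69.3] yaw 17.27 axis in tool [16.8 40.1 -0. ] F [ 0.2  0.3 -0.4] F tool [ 0.3 -0.2  0.4] Mz [ 0.01 -0.02 -0.03] op 0.011453251231587537
```

View pics/w4.png

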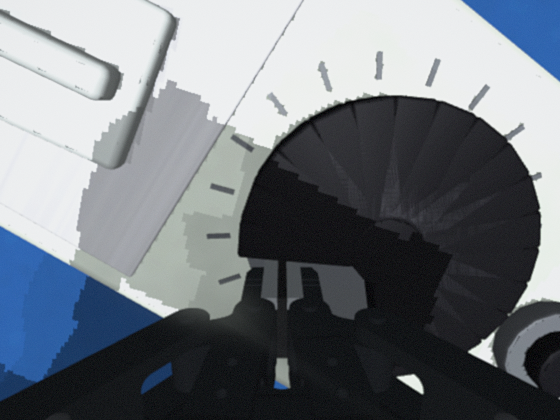

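At 65.7° of travel the contact force is zero and there is a gap at the wall (row 258), so the dial has snapped ahead to the fourth stop. I'll back off, lift, and move over the button.

```bash
python3 -m inch '[[[0,-0.5,0,0,0],[0,-0.5,0,0,0],[0,-0.5,0,0,0],[0,0,0,-1,0],[0,0,0,-1.5,0],[0,0,0,-1.5,0],[0,0,0,-1.5,0],[0,0,0,-1.5,0],[0,-0.37,2,0,0],[0,-0.37,2,0,0],[0,-0.37,2,0,0],[0,-0.37,2,0,0],[0,-0.37,2,0,0],[0,-0.37,1.9,0,0],[0,0,0,0,0],[0,0,0,0,0],[0,0,0,0,0]]]'; python3 - <<'E'
from h import *
M,e=where();m=camera_model("wrist");p,d=read_camera("wrist");t,dt=read_camera("top")
K,R,tt=[np.array(m[k]) for k in("intrinsics","R","t")]
def px(X):q=K@(R@X+tt);return (q[:2]/q[2]).round(1)
print("axis px",px(np.array([*C,84.5])),"button px exp",px(np.array([494,-122,82.])), "cutout px if 4 clicks",px(np.array([*(C+45*np.array([np.cos(np.radians(153)),np.sin(np.radians(153))])),64.5])))
np.savez("w5.npz",p=p,d=d)
cv2.imwrite("pics/w5.png",np.hstack([p[:,:,::-1][:, :],])) 
cv2.imwrite("pics/t5.png",cv2.resize(t[180:310,260:420,::-1],None,fx=4,fy=4))
E
```

```text
time: 10.13
eef_pos: [493.2, -121.6, 139.2]
ee_rot: [-0.0, 0.989, 0.149, -0.0]
contact_force: [0.0, 0.1, 0.3]
opening: 0.2
grip_force: 0.0
t 10.1333 tcp [ 493.2 -121.6  139.2] yaw 17.12 axis in tool [ 54.4 -78.5   0. ] F [0.  0.1 0.3] F tool [ 0.1 -0.1 -0.3] Mz [-0.06  0.02  0.02] op 0.23707747338469512
axis px [129.  129.7] button px exp [282.4 226.9] cutout px if 4 clicks [ 95.3 182.6]
```

View pics/w5.png

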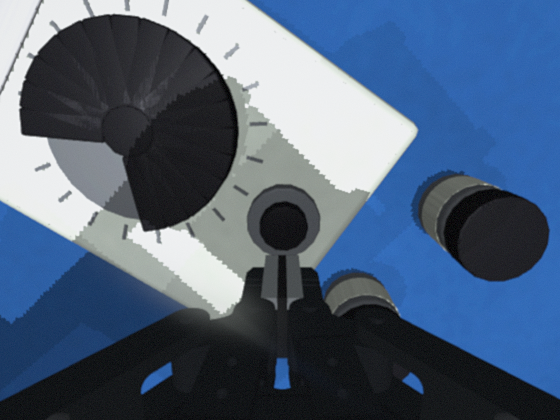

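View pics/t5.png

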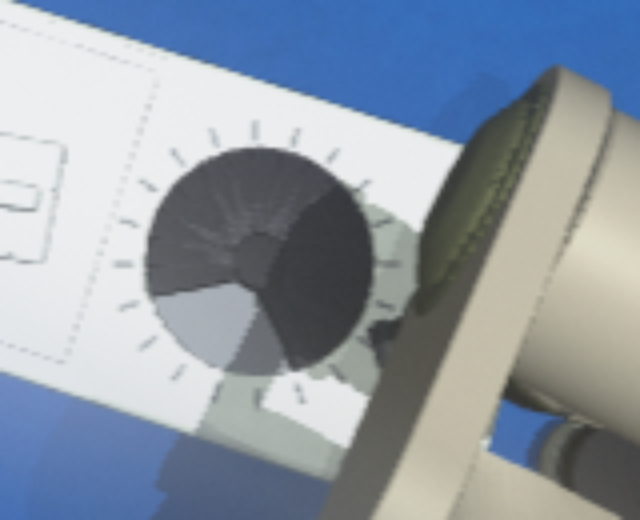

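The top view puts the clockwise wall at about (152,297) and the other at about (290,370) around the centre (262,262). That is about 73° of turn, which is four clicks. In the wrist view the button cap is at (284,228), within 1 mm of where I expected it. Now the press.

```bash
python3 -m inch '[[[0,0,0,1,0],[0,0,0,1,0],[0,0,0,1,0],[0,0,0,1,0],[0,0,0,0.6,0],[0,0,0,0.4,0],[0,0,0,0.3,0],[0,0,0,0,0],[0,0,0,0,0]]]'; 
python3 -m inch '[[[0,0,0,0.2,0],[0,0,0,0.1,0],[0,0,0,0,0],[0,0,0,0,0]]]'
python3 -m inch '[[[0,0,0,0.2,0],[0,0,0,0.1,0],[0,0,0,0,0],[0,0,0,0,0]]]'
```

```text
time: 10.98
eef_pos: [493.8, -122.1, 86.6]
ee_rot: [0.0, 0.989, 0.149, 0.0]
contact_force: [0.0, 0.4, -0.3]
opening: -0.3
grip_force: 0.0
time: 11.32
eef_pos: [493.7, -122.1, 83.4]
ee_rot: [0.0, 0.989, 0.149, 0.0]
contact_force: [0.6, -0.8, 0.1]
opening: -0.2
grip_force: 0.0
time: 11.65
eef_pos: [493.9, -122.2, 80.5]
ee_rot: [0.0, 0.989, 0.149, 0.0]
contact_force: [0.3, 0.1, 1.9]
opening: 0.1
grip_force: 1.1
```

```bash

python3 -m inch '[[[0,0,0,0.1,0],[0,0,0,0.1,0],[0,0,0,0,0],[0,0,0,0,0]]]'
python3 -m inch '[[[0,0,0,0.1,0],[0,0,0,0.1,0],[0,0,0,0,0],[0,0,0,0,0]]]'
```

```text
time: 11.98
eef_pos: [493.9, -122.2, 78.4]
ee_rot: [0.0, 0.989, 0.149, 0.0]
contact_force: [0.9, -0.8, 3.1]
opening: 0.2
grip_force: 1.7
time: 12.32
eef_pos: [493.9, -122.2, 76.4]
ee_rot: [0.0, 0.989, 0.149, 0.0]
contact_force: [1.2, -1.3, 4.6]
opening: -0.0
grip_force: 2.3
```

```bash

python3 -m inch '[[[0,0,0,0.1,0],[0,0,0,0,0],[0,0,0,0,0]]]'
python3 -m inch '[[[0,0,0,0.1,0],[0,0,0,0,0],[0,0,0,0,0]]]'
```

```text
time: 12.57
eef_pos: [493.9, -122.2, 76.0]
ee_rot: [0.0, 0.989, 0.149, 0.0]
contact_force: [0.0, 0.3, 9.9]
opening: -0.2
grip_force: 5.2
time: 12.82
eef_pos: [494.0, -122.3, 75.8]
ee_rot: [0.001, 0.989, 0.149, 0.001]
contact_force: [-3.7, 1.6, 18.9]
opening: -0.1
grip_force: 9.7
```

```bash
python3 -m inch '[[[0,0,0,-0.3,0],[0,0,0,-0.4,0],[0,0,0,-0.6,0],[0,0,0,-1,0],[0,0,0,-2,0],[0,0,0,-2,0],[0,0,0,-2,0],[0,0,0,-2,0],[0,0,0,-2,0],[0,-1,2.5,0,0],[0,-1,2.5,0,0],[0,-1,2.5,0,0],[0,-1,2.5,0,0],[0,-1,2.5,0,0],[0,-1,2.5,0,0],[0,-1,2.5,0,0],[0,-1,2.5,0,0],[0,0,0,0,0],[0,0,0,0,0],[0,0,0,0,0]]]'; python3 - <<'E'
from h import *
p,d=read_camera("top");f=dict(p=p,d=d)
for o in cutang(f):print(*o)
cv2.imwrite("pics/t6.png",p[:,:,::-1])
m=camera_model("top");K,R,t=[np.array(m[k]) for k in("intrinsics","R","t")];d0=np.load("top0.npz")["d"]
v,u=np.mgrid[:420,:560];b=(abs(u-372)<5)&(abs(v-261)<5)
print("button depth before/after",np.median(d0[b]),np.median(d[b]))
E
```

```text
time: 14.48
eef_pos: [475.8, -336.0, 196.9]
ee_rot: [-0.001, 0.989, 0.149, -0.0]
contact_force: [0.3, 0.2, -0.2]
opening: -0.1
grip_force: 0.0
30 [118.] [186.5] mid from cw edge [157.00660118] from ccw [147.49339882]
36 [116.] [191.] mid from cw edge [157.28772858] from ccw [149.71227142]
42 [113.] [192.5] mid from cw edge [155.90593177] from ccw [149.59406823]
48 [112.] [193.5] mid from cw edge [156.11446135] from ccw [149.38553865]
button depth before/after 807.856 808.3111
```

View pics/t6.png

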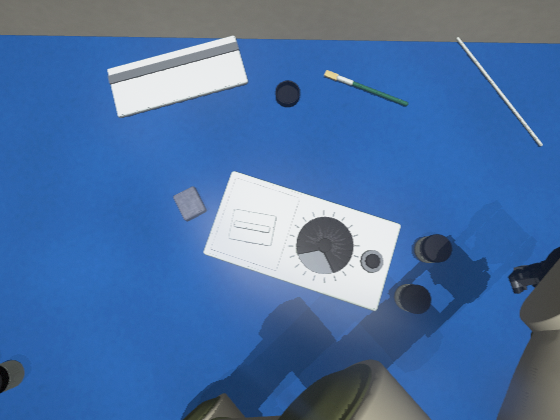

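The final top view has the dial's cut-out at about (320,262), with its middle line having gone from 225° to 153°: 72°, four clicks. The button is up again, and the jars, sanding block and foam part are where they were. Handing in.

```bash
python3 -c "from plant import *;print(job_done())"
```

```text
the job is handed in; nothing more can be done
None
```

The dial is turned four clicks clockwise (72° measured from the top camera), then the start button was pressed fully down and came back up. Nothing else was moved, and I handed the job in at about 14.5 s.

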